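Dial the code lock of the lens case and slide its latch open

TASK

Unlock the lens case: roll the left and right thumbwheels, pressing only lightly, until the lock reads 5-7-2 from left to right as you face its sloping panel, leaving the middle wheel on the 7 it already shows. Then slide the latch block beside the wheels all the way to the right, away from them, and let go. Leave everything else on the table where it is.

Things in the scene. Friction and masses are not known exactly. Their poses are not given: they have to be found in the camera images.
- wheel_a (a joint): left thumbwheel: black, 80 mm diameter, 24 mm wide, white numbers 0 to 9 every 36 degrees on its rim, no clicks; stays where left. Value (rad) = number shown x 0.6283; end stops 0.1 rad beyond 0 and 9, so it cannot pass from 9 to 0. The number shown is the one at the outermost rim point, in line with the black index posts (16 mm) beside it. The value GROWS as the outer rim rolls down the slope, to the front lip
- wheel_b (a joint): middle thumbwheel, same as the left one in shape and value; starts on 7 and must stay there
- wheel_c (a joint): right thumbwheel, same as the left one in shape and value
- latch (a joint): latch slide: 0 closed (next to the wheels), 0.030 m fully open (30 mm farther right, along the panel's -y). About 3 N of friction; stays where left. Pins on it are blocked after about 4 mm by any wheel more than about 0.23 rad off its code number
- rim_a (a point): outermost rim point of the left wheel, unpressed, 24 mm above the panel face; does not turn with the wheel. Axes: x up the slope, y left along the axles (seen from the front), z straight out of the panel, 35 deg from vertical. The axle is sprung: the wheel gives 8 mm straight into the panel, 2 N to 8.4 N, then is solid. Rolling takes 1.5 N at the rim, so press it by 4 N or more lest it slip
- rim_b (a point): the same point of the middle wheel, 52 mm to the right of the left one; same axes and springing
- rim_c (a point): the same point of the right wheel, 52 mm to the right of the middle one; same axes and springing
- latch_grip (a point): centre of the latch block: plain steel, 24 mm wide (y), 60 mm long (x), its top 32 mm above the panel face; this point is 17 mm above the face and moves with the block. Axes as the rims'. Closed, it is 80 mm right of the right wheel's rim point: 56 mm are free between wheel and block
- case: grey lens case, fixed: 260 deep (x), 370 wide (y); origin at its underside's centre, front (-x) to the robot. The panel slopes at 35 deg from the front lip (x -130, z 50 mm) up to the flat deck (z 125, x above -24). A fixed carrying handle, a 24 mm bar along y at x -63, z 204, y -174 to 174, runs over the wheels: reach the panel from the front with the tool tilted about 35 deg, square to it
- tissue_mid (a point): centre of a tissue box, 110 x 210 x 70 mm, standing on the flat top deck of the case behind the panel
- eye_mid (a point): half-way up a demonstration eye model: white base 120 x 160 mm with an 84 mm ball on a stem, 132 mm tall
- basket_mid (a point): centre of an open blue basket 140 x 100 x 50 mm
- dish_mid (a point): centre of a shallow glass lens dish, 90 mm across, 18 mm tall
- drops_one_mid (a point): centre of a drop bottle 38 mm across, 85 mm tall
- drops_two_mid (a point): centre of a drop bottle 38 mm across, 85 mm tall
- penlight_mid (a point): centre of a lying penlight, 140 x 20 x 18 mm, on the deck of the case between the panel and the tissue box

How it is judged:
On the way:
1. the wheels read 5-7-2 with the latch still closed (value of joint wheel_a between 2.942 and 3.342 rad and value of joint wheel_b between 4.198 and 4.598 rad and value of joint wheel_c between 1.057 and 1.457 rad and value of joint latch below 0.008 m), for 0.2 s.
At the end, for the whole second after the job is handed in: The left wheel shows 5, the middle 7 and the right 2, each within 0.24 rad (about a third of a number), and the latch is open: at least 26 of its 30 mm (value of joint wheel_a between 2.902 and 3.382 rad and value of joint wheel_b between 4.158 and 4.638 rad and value of joint wheel_c between 1.017 and 1.497 rad and value of joint latch above 0.026 m); the robot touches nothing.
It fails at once if the middle wheel is turned off its 7 by more than 0.3 rad (not (value of joint wheel_b between 4.098 and 4.698 rad)).
It fails at once if a wheel is pressed with more than 30 N (contact force between any of wheel_a, wheel_b, wheel_c and the fingers above 30 N or contact force between any of wheel_a, wheel_b, wheel_c and the arm above 30 N).
It fails at once if a bystander is shifted by more than 30 mm (distance of any of tissue_mid, eye_mid, basket_mid, dish_mid, drops_one_mid, drops_two_mid, penlight_mid from where it was at the start of the episode above 0.03 m).
It also fails if it takes over 58 s, if anything falls off the work surface, if the arm or the gripper's body presses on something with over 40 N, if the wrist force passes 120 N, or if a joint passes its speed limit or range.

ROBOT

A 6-joint arm with a two-finger parallel gripper is mounted at the origin on the work surface. World frame = base frame: x ahead of the robot, y to its left, z up, the work surface at z = 0. Lengths are in m, angles in rad, forces in N, time in s.
With the tool pointing down it reaches from about 0.35 to 0.85 m from the base axis. Payload 8.1 kg.
Tool frame: the origin (TCP) lies midway between the tips of the shut fingers; the grasp point (between the pads) lies 19 mm behind it (r.hold_point_z is the distance from the TCP to the grasp point, in m); z points along the fingers, y is the direction in which the jaws open and shut (so a half turn about z gives the same grasp; the last joint's range is limited). The gripper opens to 93 mm and grips with 3 to 60 N. Pads are 15 mm wide; open, the fingers measure 128 mm over their backs; the gripper's body (75 mm by 188 mm) begins 65 mm behind the grasp point.
Start: joints at [1.15, 0.13, 1.488, -0, 1.523, -0.085], TCP at [0.198, 0.567, 0.219] pointing down, gripper open.
Joint ranges: [-2.96, 2.96], [-0.89, 2.26], [0.02, 2.5], [-1.34, 4.48], [0, 2.73], [-2.66, 2.66]. Speed limits (rad/s): [2.39, 2.39, 2.79, 3.14, 3.14, 3.14].

INTERFACE

Orientations are given as a rotation vector (axis times angle).
In Python, from workcell import readout, vision, job, r gives the robot as it stands. The module is installed in compiled form; this text tells all that it offers.
- The arm moves only by the tool drive_tool, never from a script. Its argument "deltas" is a list of rows, each a list of 7 numbers: the shift along the tool's x, y, z in m, then the turn, a rotation vector about the tool's x, y, z in units of 5 degrees (1.0 is 5 degrees), then the closure, from -1 (fully open) to 1 (shut). In form: [[tx, ty, tz, rx, ry, rz, claw], ...]. A call has 1 to 8 rows; each row is the pose to reach, as a shift and turn from the pose commanded when the call began, along the tool's axes at that moment; what a row does not reach only later rows make up. A row lasts 1/8 s, in which the tool goes at most 62.5 mm and 10.7 degrees, less where a joint would pass 70% of its speed; a pose out of reach is approached as far as the arm can. A call with a gripper value outside its range is refused whole. The fingers move at their own pace and stop on an object; "force" is the grip in N (left out, the last holds). Time passes only in rows, so rows that repeat a pose let the fingers close. It gives the time, the measured TCP pose, the force and the opening at its end, in the units of the state.
- readout.get_state(): the state, without advancing time (a new reading comes with each control period).
- vision.camera(name): name is "scene" or "top"; returns (picture, depth): 420x560x3 uint8, red, green, blue; 420x560 float32, m along the optical axis (not along the pixel's ray), 0 where there is no reading.
- vision.get_calibration(name): a dict with "K" (3x3 intrinsics, pixels), "rvec" (rotation vector, rad) and "tvec" (3), from world to camera coordinates, as OpenCV has them. Camera axes: x right, y down, z forward; pixel columns grow to the right and rows downward; lengths in m; the calibration is good to about 2 mm. A picture is of the moment at which its call begins. get_calibration takes no time and is no camera call.
- job.hand_in(): hands the job in, once; it reports no verdict.
The state is a dict: "clock": time; "joint_pos": joint angles; "joint_vel": joint speeds; "joint_efforts": joint torques, N m; "tool_pos": TCP position; "tcp_rot": TCP orientation; "wrist_force": force on the tool from outside, world axes, zero at the start; "wrist_torque": the same for the moment, N m; "finger_gap": opening from 0.0 (shut) to 1.0 (fully open).
Only numpy, scipy, OpenCV 4.12 (cv2) and the standard library are available. Lean on these libraries where they do the work, as an engineer would, in place of code of your own. Each camera call takes 0.05 s, during which the arm holds its last target. There are 200 camera calls.

## Working session

There is one attempt and no reset: what is moved stays moved. The work goes in short steps, Python scripts to look and compute and a tool call to move; the robot and the scene stay as the last step left them, time stands still between calls to the robot, and variables do not carry over. Pictures are saved under pics/ and viewed, about 8 in all and at most 12, crops included, and the job is handed in when it is done.

Besides the shell and the picture viewer there is one more tool, called after ">>>" as name(argument=value, ...) on one line, values as JSON. drive_tool: Moves the arm, as the interface text tells. Its arguments: {"type":"object","properties":{"deltas":{"type":"array"},"force":{"type":"number"}},"required":["deltas"]}

```bash
mkdir -p pics
cat > h.py <<'E'
import numpy as np, cv2
from scipy.spatial.transform import Rotation as R
from workcell import readout, vision, job, r
def cam(n):
    im,d=vision.camera(n); c=vision.get_calibration(n)
    K=np.array(c["K"]);Rm=cv2.Rodrigues(np.array(c["rvec"],float))[0];t=np.array(c["tvec"],float).reshape(3)
    return im,d,K,Rm,t
def cloud(d,K,Rm,t):
    v,u=np.mgrid[:d.shape[0],:d.shape[1]]
    p=np.stack([(u-K[0,2])/K[0,0]*d,(v-K[1,2])/K[1,1]*d,d],-1)
    return (p-t)@Rm
def save(n,im): cv2.imwrite("pics/"+n+".png",cv2.cvtColor(im,cv2.COLOR_RGB2BGR))
E
python3 - <<'E'
from h import *
for n in("scene","top"):
    im,d,K,Rm,t=cam(n); save(n+"0",im); np.savez(n+"0.npz",im=im,d=d,K=K,Rm=Rm,t=t)
    print(n,K[0,0],-Rm.T@t,Rm[2])
print(readout.get_state())
E
```

```text
scene 407.8947493396211 [ 1.31823228 -0.0310837   0.70728402] [-0.79488889  0.01903987 -0.60645621]
top 400.72108484807535 [4.55635416e-01 1.01997610e-03 1.05763587e+00] [ 0.08267968 -0.01482629 -0.99646588]
{'clock': 0.1, 'joint_pos': array([ 1.14961390e+00,  1.31093793e-01,  1.48917741e+00, -1.01933363e-05,
        1.52300755e+00, -8.53792156e-02]), 'joint_vel': array([ 2.72313772e-03,  2.26234995e-05, -3.00120834e-03, -3.37382700e-04,
        1.00495652e-03,  6.57392091e-04]), 'joint_efforts': array([ 1.12211266e-03, -5.61342216e+01, -4.93093979e+01,  7.70513853e-02,
        2.90567562e-02, -7.28206828e-05]), 'tool_pos': array([0.1974733 , 0.56601996, 0.21768362]), 'tcp_rot': array([-5.24933685e-01, -3.09700660e+00,  2.56768698e-03]), 'wrist_force': array([-0.61921278,  0.56545782,  0.04680832]), 'wrist_torque': array([ 0.04705541, -0.02101139,  0.02541907]), 'finger_gap': 1.0018315450227975}
```

View pics/scene0.png

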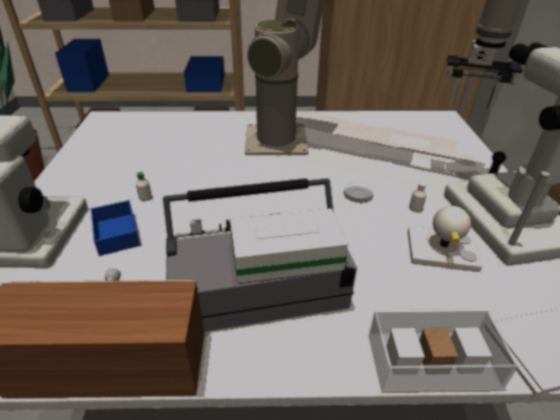

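View pics/top0.png

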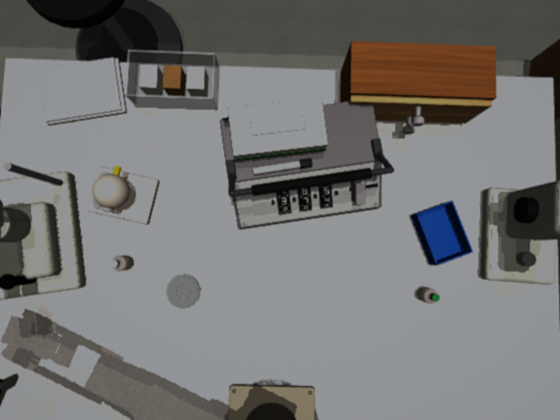

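Run:
```python
from h import *
z=np.load("top0.npz");im,d,K,Rm,t=[z[k] for k in("im","d","K","Rm","t")]
P=cloud(d,K,Rm,t)
# panel fit region
v,u=np.mgrid[:420,:560]
reg=(u>232)&(u<388)&(v>95)&(v<232)
x,y,zz=P[...,0],P[...,1],P[...,2]
# deck plane height & handle
h=reg&(zz>.19)&(zz<.23)
hp=P[h]; 
def ax(p):
    c=p[:,:2].mean(0);w,V=np.linalg.eigh(np.cov(p[:,:2].T));return c,V[:,1]
m=reg&(zz>.205)&(zz<.225)&(v>165)
c,a=ax(P[m&(u>252)&(u<370)]);a*=np.sign(a[1]);print("handle",c,a,np.degrees(np.arctan2(-a[0],a[1])),P[m][:,2].mean())
# iterate in case frame
yaw=np.arctan2(-a[0],a[1])
ex=np.array([np.cos(yaw),np.sin(yaw)]);ey=np.array([-ex[1],ex[0]])
s=(P[...,:2]@ex);q=(P[...,:2]@ey)
allc=reg&(zz>.04)
print("q extents",np.percentile(q[allc&(zz<.15)],[.3,1,50,99,99.7]),"s",np.percentile(s[allc&(zz<.15)],[.3,1,99,99.7]))
print("handle q", np.percentile(q[m],[1,99]),"s",np.median(s[m&(u>252)&(u<370)]))
# panel profile
for sv in np.arange(.3,.62,.012):
    k=allc&(abs(s-sv)<.004)
    if k.sum(): print(round(sv,3),np.round(np.percentile(zz[k],[10,30,50,70,90]),3))
crop=cv2.resize(im[160:235,225:400],None,fx=4.5,fy=4.5,interpolation=cv2.INTER_CUBIC)
crop=cv2.convertScaleAbs(crop,alpha=1.6,beta=0);save("crop0",crop)
print(yaw)
```

```text
handle [ 0.60164599 -0.06990394] [-0.18136319  0.98341619] 10.449171584239405 0.21302675666838997
q extents [-0.40428943 -0.39055217 -0.23783831 -0.00420632  0.00171391] s [0.51350478 0.51470874 0.76945649 0.78134361]
handle q [-0.3389313  -0.01336088] s 0.5786946487290332
0.516 [0.046 0.049 0.051 0.053 0.056]
0.528 [0.058 0.06  0.061 0.063 0.065]
0.54 [0.067 0.069 0.071 0.083 0.099]
0.552 [0.075 0.078 0.08  0.096 0.111]
0.564 [0.084 0.086 0.088 0.099 0.115]
0.576 [0.093 0.098 0.209 0.214 0.216]
0.588 [0.103 0.21  0.212 0.214 0.216]
0.6 [0.112 0.114 0.176 0.184 0.188]
0.612 [0.117 0.119 0.12  0.122 0.124]
0.18237244825080964
```

View pics/crop0.png

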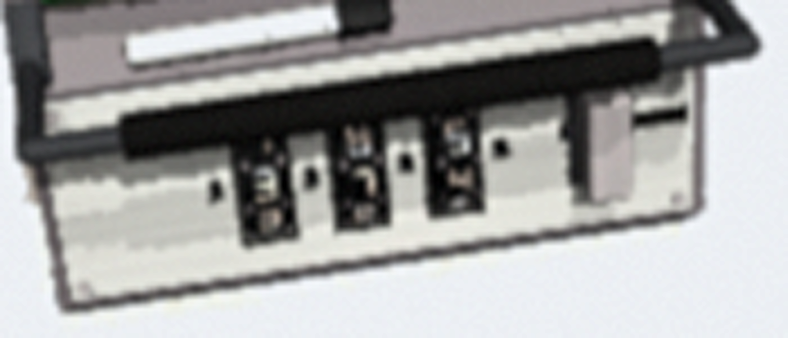

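Run:
```python
from h import *
z=np.load("top0.npz");im,d,K,Rm,t=[z[k] for k in("im","d","K","Rm","t")]
P=cloud(d,K,Rm,t); yaw=.18237
v,u=np.mgrid[:420,:560]
reg=(u>225)&(u<395)&(v>165)&(v<232)
for it in range(3):
    ex=np.array([np.cos(yaw),np.sin(yaw)]);ey=np.array([-ex[1],ex[0]])
    s=(P[...,:2]@ex);q=(P[...,:2]@ey);zz=P[...,2]
    hgt=(zz-.05)*np.cos(np.radians(35))-(s-.512)*np.sin(np.radians(35))
    pan=reg&(s>.516)&(s<.60)&(abs(hgt)<.006)
    A=np.c_[P[pan][:,:2],np.ones(pan.sum())];co=np.linalg.lstsq(A,P[pan][:,2],rcond=None)[0]
    print("plane slope",np.degrees(np.arctan(np.hypot(*co[:2]))),"dir",np.degrees(np.arctan2(co[1],co[0])),"hgt med",np.median(hgt[pan]))
    # lip crossing
    print("panel q",np.percentile(q[pan],[.2,1,99,99.8]))
    break
dark=im.max(2)<70
on=reg&(s>.52)&(s<.575)&(hgt>.017)&(hgt<.035)
lab=(q*1000)
H,e=np.histogram(q[on],np.arange(-.37,.0,.004))
print([(round(a,3),n) for a,n in zip(e,H) if n])
# tops of the hgt for wheels / latch
for a,b in((-.19,-.165),(-.14,-.11),(-.09,-.06)): pass
np.savez("geo.npz",yaw=yaw)
```

```text
plane slope 35.112236004495756 dir 10.296429628033039 hgt med -0.00015347396689003798
panel q [-0.36237742 -0.35963551  0.00114771  0.00348419]
[(np.float64(-0.314), np.int64(18)), (np.float64(-0.31), np.int64(38)), (np.float64(-0.306), np.int64(42)), (np.float64(-0.302), np.int64(31)), (np.float64(-0.298), np.int64(40)), (np.float64(-0.294), np.int64(39)), (np.float64(-0.29), np.int64(37)), (np.float64(-0.234), np.int64(18)), (np.float64(-0.23), np.int64(25)), (np.float64(-0.226), np.int64(24)), (np.float64(-0.222), np.int64(27)), (np.float64(-0.218), np.int64(30)), (np.float64(-0.214), np.int64(23)), (np.float64(-0.21), np.int64(13)), (np.float64(-0.194), np.int64(1)), (np.float64(-0.182), np.int64(18)), (np.float64(-0.178), np.int64(29)), (np.float64(-0.174), np.int64(27)), (np.float64(-0.17), np.int64(27)), (np.float64(-0.166), np.int64(29)), (np.float64(-0.162), np.int64(26)), (np.float64(-0.158), np.int64(10)), (np.float64(-0.13), np.int64(19)), (np.float64(-0.126), np.int64(27)), (np.float64(-0.122), np.int64(26)), (np.float64(-0.118), np.int64(27)), (np.float64(-0.114), np.int64(28)), (np.float64(-0.11), np.int64(26)), (np.float64(-0.106), np.int64(7))]
```

Run:
```python
from h import *
from scipy.optimize import least_squares
z=np.load("top0.npz");im,d,K,Rm,t=[z[k] for k in("im","d","K","Rm","t")]
P=cloud(d,K,Rm,t); yaw=np.radians(10.4)
c35,s35=np.cos(np.radians(35)),np.sin(np.radians(35))
ex=np.array([np.cos(yaw),np.sin(yaw),0]);ey=np.array([-ex[1],ex[0],0]);ez=np.array([0,0,1.])
s=P@ex;q=P@ey;zz=P[...,2]
l=(s-.512)*c35+(zz-.05)*s35;h=-(s-.512)*s35+(zz-.05)*c35
v,u=np.mgrid[:420,:560];reg=(u>225)&(u<395)&(v>165)&(v<232)
lc=[]
for n,qc in zip("abc",(-.118,-.170,-.222)):
    m=reg&(abs(q-qc)<.009)&(h>.006)&(h<.032)
    f=least_squares(lambda p:np.hypot(l[m]-p[0],h[m]-p[1])-.04,[.05,-.016],loss="soft_l1",f_scale=.002)
    lc.append(f.x[0]);mm=reg&(abs(q-qc)<.02)&(h>.012)&(h<.032)&(l<.07);print(n,f.x,m.sum(),l[m].min(),l[m].max(),"q",np.percentile(q[mm],[2,98]).mean())
m=reg&(h>.026)&(h<.036)&(abs(q+.3)<.02);print("latch l",np.percentile(l[m],[2,98]),"q",np.percentile(q[m],[2,98]),np.median(h[m]))
L=np.mean(lc)
up=ex*c35+ez*s35;nn=-ex*s35+ez*c35;O=ex*.512+ez*.05
rows=[]
th=np.linspace(-1.1,1.1,331) # + = up the slope
for qc in(-.118,-.170,-.222):
    w=np.linspace(.013,-.013,110)
    X=(O+up*L-nn*.016)[None,None]+ey*(qc+w)[None,:,None]+.04*(np.sin(-th)[:,None,None]*up+np.cos(th)[:,None,None]*nn)
    p=X@Rm.T+t; mx=(p[...,0]/p[...,2]*K[0,0]+K[0,2]).astype(np.float32);my=(p[...,1]/p[...,2]*K[1,1]+K[1,2]).astype(np.float32)
    rows.append(cv2.remap(im,mx,my,cv2.INTER_CUBIC))
o=np.hstack([np.pad(a,((0,0),(20,20),(0,0)),constant_values=128) for a in rows]);o[165,::4]=(255,0,0)
save("unroll",cv2.resize(cv2.convertScaleAbs(o,alpha=1.5),None,fx=1.7,fy=1.7))
for qc in(-.118,-.170,-.222,-.302):
    print(O+up*L+nn*.024+ey*qc)
```

```text
a [ 0.06855376 -0.01606609] 171 0.03392254570600371 0.15353637435214218 q -0.116599132010383
b [ 0.06735848 -0.01612157] 169 0.031147802561071677 0.14966266394768607 q -0.1684844538514891
c [ 0.06614738 -0.01650598] 149 0.03656306774036688 0.0935736602350095 q -0.2197915505587903
latch l [0.03914023 0.09637268] q [-0.31237136 -0.28830668] 0.031207151366687468
[ 0.56561628 -0.01616093  0.10829186]
[ 0.57500328 -0.06730665  0.10829186]
[ 0.58439027 -0.11845237  0.10829186]
[ 0.5988318  -0.19713808  0.10829186]
```

View pics/unroll.png

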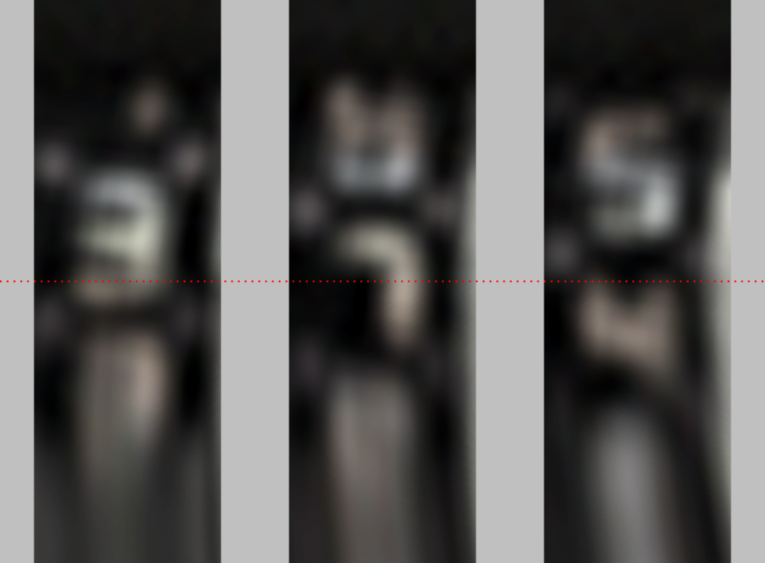

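```bash
cat >> h.py <<'E'
c35,s35=np.cos(np.radians(35)),np.sin(np.radians(35)); yaw=np.radians(10.4)
ex=np.array([np.cos(yaw),np.sin(yaw),0]);ey=np.array([-ex[1],ex[0],0]);ez=np.array([0,0,1.])
up=ex*c35+ez*s35;nn=-ex*s35+ez*c35;O=ex*.512+ez*.05
def panel(p): return np.array([(p-O)@up,p@ey,(p-O)@nn])
def world(l,q,h): return O+up*l+ey*q+nn*h
def show(pt,sgn):
    st=readout.get_state();p=np.array(st["tool_pos"]);R0=R.from_rotvec(st["tcp_rot"])
    y=ey*sgn;zt=-nn;RT=R.from_matrix(np.c_[np.cross(y,zt),y,zt])
    print("shift",np.round(R0.inv().apply(pt-p),4),"turn",np.round((R0.inv()*RT).as_rotvec(degrees=True)/5,2),"panel now",np.round(panel(p),4),"t",st["clock"])
    f=np.array(st["wrist_force"]);print("force panel axes",np.round([f@up,f@ey,f@nn],2))
E
python3 - <<'E'
from h import *
print(R.from_rotvec(readout.get_state()["tcp_rot"]).as_matrix().round(2),ex)
for s in(1,-1): show(world(.067,-.1175,.09),s)
E
```

```text
[[-0.94  0.33 -0.  ]
 [ 0.33  0.94 -0.  ]
 [ 0.   -0.   -1.  ]] [0.98357147 0.18051915 0.        ]
shift [-0.506  -0.4467  0.0562] turn [-1.83 -6.85 -5.74] panel now [-0.0804  0.5211  0.261 ] t 0.1
force panel axes [-0.39  0.67  0.33]
shift [-0.506  -0.4467  0.0562] turn [-9.11  2.43 28.86] panel now [-0.0804  0.5211  0.261 ] t 0.1
force panel axes [-0.39  0.67  0.33]
```

>>> drive_tool(deltas=[[-0.02,-0.03,-0.04,0,0,0,1],[-0.44,-0.485,0.0,-1.83,-6.85,-5.74,1],[-0.44,-0.485,0.0,-1.83,-6.85,-5.74,1],[-0.44,-0.485,0.012,-1.83,-6.85,-5.74,1],[-0.44,-0.485,0.012,-1.83,-6.85,-5.74,1],[-0.44,-0.485,0.012,-1.83,-6.85,-5.74,1],[-0.44,-0.485,0.012,-1.83,-6.85,-5.74,1],[-0.44,-0.485,0.012,-1.83,-6.85,-5.74,1]], force=20)

```text
clock: 1.1
tool_pos: [0.4149, 0.2106, 0.2234]
tcp_rot: [-0.228, 2.545, 0.05]
wrist_force: [1.2, 1.0, -0.3]
finger_gap: 0.193
```

Run:
```python
from h import *
show(world(.03,-.1175,.17),1)
```

```text
shift [ 0.0156 -0.2495  0.0139] turn [-0.17 -0.28  0.02] panel now [0.0455 0.1322 0.1798] t 1.1
force panel axes [ 0.99  0.74 -1.01]
```

>>> drive_tool(deltas=[[0.015,-0.245,0.014,-0.17,-0.28,0.02,1],[0.015,-0.245,0.014,-0.17,-0.28,0.02,1],[0.015,-0.245,0.014,-0.17,-0.28,0.02,1],[0.015,-0.245,0.014,-0.17,-0.28,0.02,1],[0.015,-0.245,0.014,-0.17,-0.28,0.02,1],[0.015,-0.245,0.014,-0.17,-0.28,0.02,1],[0.015,-0.245,0.014,-0.17,-0.28,0.02,1]])

```text
clock: 1.98
tool_pos: [0.4706, -0.0367, 0.2064]
tcp_rot: [-0.229, 2.535, 0.083]
wrist_force: [-0.6, 0.3, 0.1]
finger_gap: 0.006
```

Run:
```python
from h import *
show(world(.08,-.1175,.04),1)
```

```text
shift [-0.0375  0.0027  0.1197] turn [ 0.09 -0.15 -0.04] panel now [ 0.044  -0.121   0.1601] t 1.975
force panel axes [-0.44  0.42  0.38]
```

>>> drive_tool(deltas=[[-0.0375,0.0027,0.06,0.09,-0.15,-0.04,1],[-0.0375,0.0027,0.11,0.09,-0.15,-0.04,1],[-0.0375,0.0027,0.126,0.09,-0.15,-0.04,1],[-0.0375,0.0027,0.126,0.09,-0.15,-0.04,1],[-0.0375,0.0027,0.126,0.09,-0.15,-0.04,1]])

```text
clock: 2.6
tool_pos: [0.5707, -0.0131, 0.1251]
tcp_rot: [-0.235, 2.519, 0.073]
wrist_force: [0.0, 0.4, 0.7]
finger_gap: 0.002
```

Run:
```python
from h import *
show(world(.0815,-.1175,.0185),1)
im,*_=cam("top");save("t2",cv2.resize(cv2.convertScaleAbs(im[130:260,200:420],alpha=1.6),None,fx=3.5,fy=3.5,interpolation=cv2.INTER_CUBIC))
```

```text
shift [ 0.0001 -0.0016  0.0161] turn [0.02 0.02 0.05] panel now [ 0.0816 -0.116   0.0346] t 2.6
force panel axes [0.47 0.34 0.55]
```

View pics/t2.png

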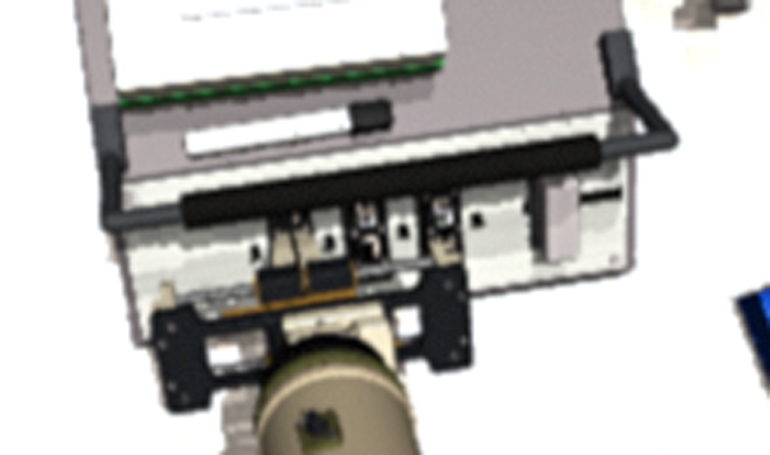

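The picture shows the shut fingers (about 298,250) squarely over the left wheel, clear of the handle. Press in.

>>> drive_tool(deltas=[[0,-0.0015,0.008,0,0,0,1],[0,-0.0015,0.014,0,0,0,1],[0,-0.0015,0.014,0,0,0,1]])

```text
clock: 3.02
tool_pos: [0.5792, -0.0152, 0.113]
tcp_rot: [-0.231, 2.52, 0.071]
wrist_force: [-0.0, -0.7, 3.8]
finger_gap: 0.004
```

Run:
```python
from h import *
show(world(.0815,-.1175,.0185),1)
```

```text
shift [-0.0003  0.002   0.0016] turn [-0.01  0.02  0.01] panel now [ 0.0812 -0.1195  0.0201] t 3.025
force panel axes [ 2.04 -0.67  3.15]
```

>>> drive_tool(deltas=[[0,0.002,0.0025,0,0,0,1],[0,0.002,0.0025,0,0,0,1],[0.007,0.002,0.0025,0,0,0,1],[0.014,0.002,0.0025,0,0,0,1],[0.014,0.002,0.0025,0,0,0,1]])

```text
clock: 3.65
tool_pos: [0.5682, -0.0151, 0.1024]
tcp_rot: [-0.231, 2.521, 0.071]
wrist_force: [-4.2, -4.8, 4.5]
finger_gap: -0.001
```

Run:
```python
from h import *
show(world(.0525,-.1175,.0185),1)
```

```text
shift [ 0.0137 -0.     -0.0009] turn [-0.01  0.01  0.02] panel now [ 0.0662 -0.1175  0.0176] t 3.65
force panel axes [-1.51 -3.96  6.61]
```

>>> drive_tool(deltas=[[0.008,-0.001,0,0,0,0,1],[0.014,-0.001,0,0,0,0,1],[0.014,-0.001,0,0,0,0,1],[0.014,0,-0.02,0,0,0,1],[0.014,0,-0.06,0,0,0,1],[0.05,0,-0.1,0,0,0,1],[0.06,0,-0.1,0,0,0,1]])

```text
clock: 4.53
tool_pos: [0.4669, -0.0352, 0.1576]
tcp_rot: [-0.233, 2.533, 0.077]
wrist_force: [-7.3, 1.9, -7.6]
finger_gap: 0.003
```

```bash
cat >> h.py <<'E'
def unroll(name,L=.0672):
    im,d,K,Rm,t=cam("top");rows=[];th=np.linspace(-1.1,1.1,331)
    for qc in(-.1175,-.169,-.2205):
        w=np.linspace(.013,-.013,110)
        X=(O+up*L-nn*.016)[None,None]+ey*(qc+w)[None,:,None]+.04*(np.sin(-th)[:,None,None]*up+np.cos(th)[:,None,None]*nn)
        p=X@Rm.T+t; mx=(p[...,0]/p[...,2]*K[0,0]+K[0,2]).astype(np.float32);my=(p[...,1]/p[...,2]*K[1,1]+K[1,2]).astype(np.float32)
        rows.append(cv2.remap(im,mx,my,cv2.INTER_CUBIC))
    o=np.hstack([np.pad(a,((0,0),(20,20),(0,0)),constant_values=128) for a in rows]);o[165,::4]=(255,0,0)
    o=cv2.resize(cv2.convertScaleAbs(o,alpha=1.8),None,fx=1.1,fy=1.7)
    c=cv2.resize(cv2.convertScaleAbs(im[165:235,265:345],alpha=1.6),(290,563),interpolation=cv2.INTER_CUBIC) if 0 else cv2.resize(cv2.convertScaleAbs(im[180:222,270:340],alpha=1.6),(300,180),interpolation=cv2.INTER_CUBIC)
    c=np.pad(c,((0,o.shape[0]-180),(0,0),(0,0)));save(name,np.hstack([o,c]))
E
python3 - <<'E'
from h import *
show(world(.0815,-.1175,.04),1)
unroll("u1")
E
```

```text
shift [-0.0691  0.0011  0.0813] turn [ 0.05 -0.12  0.  ] panel now [ 0.0133 -0.1189  0.122 ] t 4.525
force panel axes [-9.94  3.14 -2.31]
```

View pics/u1.png

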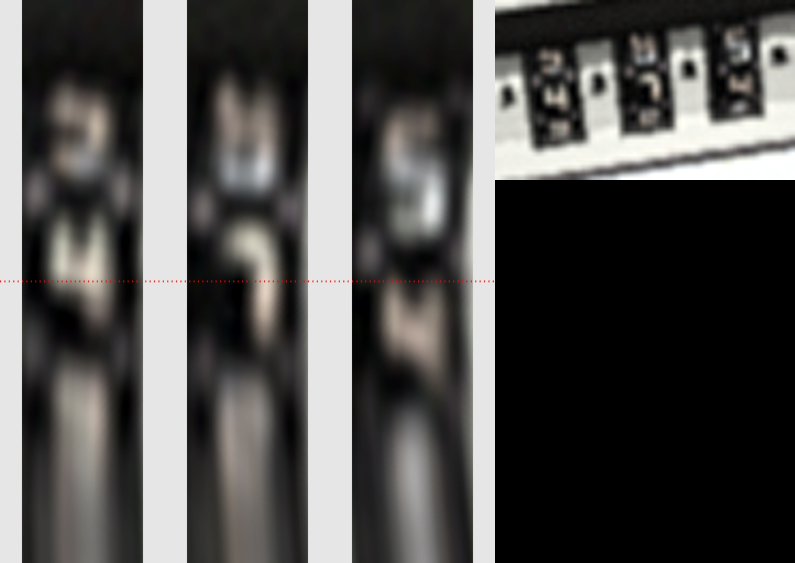

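The left wheel now reads 4 (mark centre at row 268 vs 285), the middle 7, the right about 4.3: stroke 1 gave 0.75 rad. Second stroke, 27 mm.

>>> drive_tool(deltas=[[-0.05,0.001,0.03,0,0,0,1],[-0.0685,0.001,0.07,0.05,-0.12,0,1],[-0.0685,0.001,0.081,0.05,-0.12,0,1],[-0.0685,0.001,0.081,0.05,-0.12,0,1],[-0.0685,0.001,0.081,0.05,-0.12,0,1]])

```text
clock: 5.2
tool_pos: [0.5686, -0.0157, 0.1317]
tcp_rot: [-0.23, 2.518, 0.069]
wrist_force: [0.5, 0.2, 0.6]
finger_gap: 0.005
```

Run:
```python
from h import *
show(world(.081,-.1175,.018),1)
```

```text
shift [0.0023 0.0007 0.0234] turn [-0.03  0.04  0.02] panel now [ 0.0832 -0.1181  0.0414] t 5.2
force panel axes [0.74 0.15 0.17]
```

>>> drive_tool(deltas=[[0.002,0.001,0.015,0,0,0,1],[0.002,0.001,0.0235,0,0,0,1],[0.002,0.001,0.0235,0,0,0,1],[0.01,0.001,0.0235,0,0,0,1],[0.018,0.001,0.0235,0,0,0,1],[0.025,0.001,0.0235,0,0,0,1],[0.025,0.001,0.0235,0,0,0,1]])

```text
clock: 6.08
tool_pos: [0.5618, -0.0165, 0.0979]
tcp_rot: [-0.23, 2.518, 0.068]
wrist_force: [-3.9, -1.8, 3.8]
finger_gap: 0.006
```

Run:
```python
from h import *
show(world(.054,-.1175,.018),1)
```

```text
shift [ 0.0043  0.0002 -0.0003] turn [-0.03  0.04  0.02] panel now [ 0.0583 -0.1177  0.0177] t 6.075
force panel axes [-1.22 -1.05  5.44]
```

>>> drive_tool(deltas=[[0.0038,0,0,0,0,0,1],[0.0038,0,0,0,0,0,1],[0.0038,0,-0.02,0,0,0,1],[0.0053,-0.03,-0.035,0,0,0,1],[0.0053,-0.08,-0.035,0,0,0,1],[0.0053,-0.103,-0.025,0,0,0,1],[0.0053,-0.103,-0.02,0,0,0,1],[0.0053,-0.103,-0.02,0,0,0,1]])

```text
clock: 7.08
tool_pos: [0.564, -0.1189, 0.1093]
tcp_rot: [-0.23, 2.521, 0.072]
wrist_force: [0.3, -0.8, -1.1]
finger_gap: 0.007
```

Run:
```python
from h import *
show(world(.053,-.2205,.018),1)
```

```text
shift [-0.0015 -0.0018  0.0184] turn [0.   0.01 0.01] panel now [ 0.0514 -0.2187  0.0364] t 7.075
force panel axes [-0.52 -0.84 -0.93]
```

>>> drive_tool(deltas=[[-0.0015,-0.0015,0.01,0,0,0,1],[-0.0015,-0.0015,0.0185,0,0,0,1],[-0.0015,-0.0015,0.0185,0,0,0,1],[-0.0095,-0.0015,0.0185,0,0,0,1],[-0.0175,-0.0015,0.0185,0,0,0,1],[-0.0245,-0.0015,0.0185,0,0,0,1],[-0.0245,-0.0015,0.0185,0,0,0,1]])

```text
clock: 7.95
tool_pos: [0.5961, -0.1157, 0.1104]
tcp_rot: [-0.231, 2.518, 0.07]
wrist_force: [-1.1, 1.9, 4.8]
finger_gap: 0.006
```

Run:
```python
from h import *
show(world(.081,-.2205,.018),1)
```

```text
shift [-0.0026  0.0009  0.0009] turn [-0.02  0.04  0.02] panel now [ 0.0784 -0.2214  0.0189] t 7.95
force panel axes [2.18 2.02 4.35]
```

>>> drive_tool(deltas=[[-0.0026,0,0.0003,0,0,0,1],[-0.0026,0,0.0003,0,0,0,1],[-0.0026,0,-0.02,0,0,0,1],[0,0,-0.06,0,0,0,1],[0.05,0,-0.1,0,0,0,1],[0.07,0,-0.1,0,0,0,1],[0.07,0,-0.1,0,0,0,1]])

```text
clock: 8.82
tool_pos: [0.4827, -0.1341, 0.1518]
tcp_rot: [-0.223, 2.524, 0.065]
wrist_force: [0.0, -0.2, 0.5]
finger_gap: 0.007
```

Run:
```python
from h import *
show(world(.053,-.2205,.04),1)
unroll("u2")
```

```text
shift [-0.045  -0.0008  0.0786] turn [-0.08 -0.02 -0.04] panel now [ 0.0081 -0.219   0.1186] t 8.825
force panel axes [ 0.29 -0.23  0.4 ]
```

View pics/u2.png

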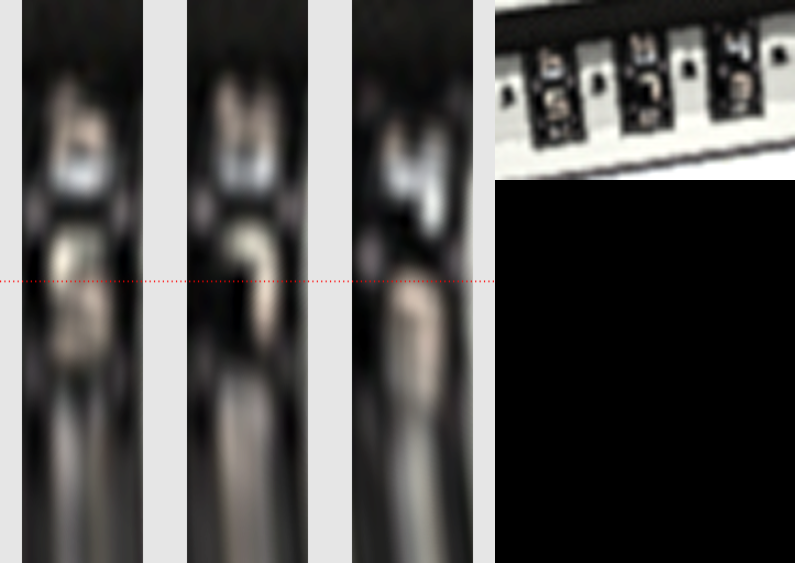

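Left reads 5 (centred at row 285), middle 7; right now about 3.35, so 1.35 numbers remain (≈0.85 rad ≈ 35 mm).

>>> drive_tool(deltas=[[-0.038,-0.001,0.04,-0.08,-0.02,-0.04,1],[-0.038,-0.001,0.08,-0.08,-0.02,-0.04,1],[-0.038,-0.001,0.085,-0.08,-0.02,-0.04,1],[-0.038,-0.001,0.085,-0.08,-0.02,-0.04,1]])

```text
clock: 9.38
tool_pos: [0.5622, -0.1199, 0.104]
tcp_rot: [-0.234, 2.523, 0.076]
wrist_force: [-0.5, -0.3, -0.7]
finger_gap: 0.008
```

Run:
```python
from h import *
show(world(.046,-.2205,.0175),1)
```

```text
shift [ 0.0008 -0.0012  0.0156] turn [ 0.04 -0.01  0.03] panel now [ 0.0469 -0.2194  0.0331] t 9.375
force panel axes [-0.85 -0.21 -0.25]
```

>>> drive_tool(deltas=[[0.001,-0.001,0.008,0,0,0,1],[0.001,-0.001,0.0155,0,0,0,1],[0.001,-0.001,0.0155,0,0,0,1],[-0.008,-0.001,0.0155,0,0,0,1],[-0.017,-0.001,0.0155,0,0,0,1],[-0.026,-0.001,0.0155,0,0,0,1],[-0.034,-0.001,0.0155,0,0,0,1],[-0.034,-0.001,0.0155,0,0,0,1]])

```text
clock: 10.38
tool_pos: [0.5996, -0.1153, 0.1128]
tcp_rot: [-0.233, 2.519, 0.072]
wrist_force: [0.2, -2.2, 5.1]
finger_gap: 0.006
```

>>> drive_tool(deltas=[[0,0,0,0,0,0,1],[0,0,-0.02,0,0,0,1],[0,0,-0.06,0,0,0,1],[0.05,0,-0.1,0,0,0,1],[0.07,0,-0.1,0,0,0,1],[0.07,0,-0.1,0,0,0,1]])

```text
clock: 11.12
tool_pos: [0.4853, -0.1333, 0.1525]
tcp_rot: [-0.227, 2.526, 0.072]
wrist_force: [-0.2, -0.2, -0.2]
finger_gap: 0.007
```

Run:
```python
from h import *
show(world(.067,-.2625,.05),1)
unroll("u3")
```

```text
shift [-0.0566 -0.0437  0.0675] turn [-0.   -0.04 -0.03] panel now [ 0.0107 -0.2187  0.1177] t 11.125
force panel axes [-0.31 -0.11 -0.05]
```

View pics/u3.png

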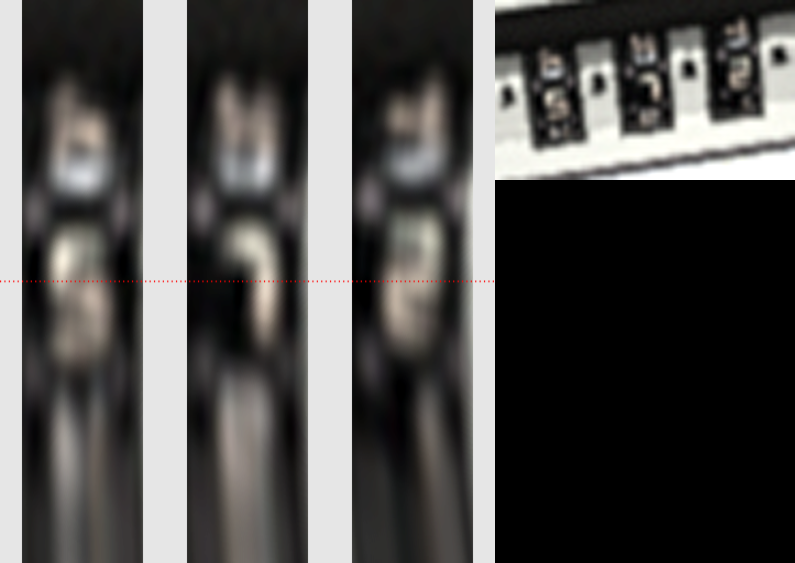

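All three now read 5-7-2 (marks centred at about row 285/285/277 on the index). Next the latch: shut fingers go into the gap between right wheel and block.

>>> drive_tool(deltas=[[-0.03,-0.043,0.02,0,-0.04,-0.03,1],[-0.056,-0.043,0.06,0,-0.04,-0.03,1],[-0.056,-0.043,0.067,0,-0.04,-0.03,1],[-0.056,-0.043,0.067,0,-0.04,-0.03,1]])

```text
clock: 11.68
tool_pos: [0.5776, -0.1584, 0.1302]
tcp_rot: [-0.232, 2.525, 0.072]
wrist_force: [-0.2, -0.4, 0.2]
finger_gap: 0.004
```

Run:
```python
from h import *
show(world(.067,-.261,.014),1)
```

```text
shift [ 0.0014 -0.001   0.036 ] turn [ 0.01 -0.04  0.02] panel now [ 0.0685 -0.2601  0.05  ] t 11.675
force panel axes [-0.09 -0.34  0.28]
```

>>> drive_tool(deltas=[[0.001,-0.001,0.02,0,0,0,1],[0.001,-0.001,0.035,0,0,0,1],[0.001,-0.001,0.035,0,0,0,1],[0.001,-0.008,0.035,0,0,0,1],[0.001,-0.015,0.035,0,0,0,1],[0.001,-0.022,0.035,0,0,0,1],[0.001,-0.022,0.035,0,0,0,1]])

```text
clock: 12.55
tool_pos: [0.604, -0.1731, 0.1073]
tcp_rot: [-0.217, 2.536, 0.059]
wrist_force: [-0.1, -1.0, 0.2]
finger_gap: 0.006
```

Run:
```python
from h import *
show(world(.067,-.302,.014),1)
```

```text
shift [ 0.0073 -0.0227  0.0042] turn [-0.13 -0.15 -0.08] panel now [ 0.0745 -0.2793  0.0178] t 12.55
force panel axes [-0.07 -1.01  0.34]
```

>>> drive_tool(deltas=[[0,0,0,0,0,0,1]])

```text
clock: 12.68
tool_pos: [0.604, -0.1728, 0.1072]
tcp_rot: [-0.217, 2.535, 0.059]
wrist_force: [-0.1, 0.3, 0.3]
finger_gap: 0.006
```

Run:
```python
from h import *
show(world(.067,-.302,.014),1)
s=readout.get_state();print(s["joint_pos"].round(3),s["joint_efforts"].round(1),s["wrist_torque"])
```

```text
shift [ 0.0073 -0.023   0.0041] turn [-0.13 -0.15 -0.08] panel now [ 0.0745 -0.279   0.0177] t 12.675
force panel axes [0.17 0.29 0.28]
[-0.598 -0.129  2.085  0.564  0.811 -2.657] [ -0.1 -39.9 -46.7   2.4  -1.8  -0. ] [-0.01928492  0.28564612 -0.01219528]
```

Joint 6 is at its range end (-2.66), so I'll back off a little and twist the tool +10° about its axis before pushing on.

>>> drive_tool(deltas=[[0.004,0.006,0,0,0,0,1],[0.012,0.008,0.003,-0.1,-0.1,1.9,1],[0.014,0.008,0.003,-0.13,-0.15,1.9,1],[0.014,0.008,0.003,-0.13,-0.15,1.9,1]])

```text
clock: 13.18
tool_pos: [0.5925, -0.1662, 0.0965]
tcp_rot: [-0.015, 2.536, 0.138]
wrist_force: [0.8, 0.2, 0.7]
finger_gap: 0.003
```

Run:
```python
from h import *
show(world(.060,-.305,.014),1)
s=readout.get_state();print(s["joint_pos"].round(3))
```

```text
shift [-0.0058 -0.0341  0.0007] turn [-0.01  0.01 -1.94] panel now [ 0.06   -0.2704  0.0147] t 13.175
force panel axes [1.11 0.09 0.09]
[-0.614 -0.148  2.13   0.607  0.801 -2.547]
```

>>> drive_tool(deltas=[[-0.0012,-0.007,0.0005,0,0,0,1],[-0.0024,-0.014,0.0005,0,0,0,1],[-0.0036,-0.021,0.0005,0,0,0,1],[-0.0048,-0.028,0.0005,0,0,0,1],[-0.0048,-0.028,0.0005,0,0,0,1]])

```text
clock: 13.8
tool_pos: [0.5982, -0.1952, 0.0963]
tcp_rot: [-0.01, 2.536, 0.139]
wrist_force: [-0.6, 0.3, 0.3]
finger_gap: 0.008
```

Run:
```python
from h import *
show(world(.060,-.305,.014),1)
s=readout.get_state();print(s["joint_pos"].round(3))
```

```text
shift [-0.0006 -0.005   0.0003] turn [-0.02  0.01 -1.98] panel now [ 0.0602 -0.3     0.0143] t 13.8
force panel axes [-0.25  0.39  0.58]
[-0.659 -0.092  2.079  0.623  0.819 -2.595]
```

Not at the stop yet (no force); push a little further in small steps.

>>> drive_tool(deltas=[[-0.0005,-0.003,0,0,0,0,1],[-0.0005,-0.005,0,0,0,0,1],[-0.0005,-0.005,0,0,0,0,1]])

```text
clock: 14.18
tool_pos: [0.5986, -0.1979, 0.096]
tcp_rot: [-0.012, 2.536, 0.143]
wrist_force: [-2.4, 7.0, 4.7]
finger_gap: 0.004
```

Run:
```python
from h import *
show(world(.060,-.31,.014),1)
im,d,K,Rm,t=cam("top");P=cloud(d,K,Rm,t)
q=P@ey;l=(P-O)@up;h=(P-O)@nn
m=(h>.026)&(h<.036)&(q<-.27)&(q>-.36)&(l>.035)&(l<.1);print(m.sum(),np.percentile(q[m],[2,50,98]))
save("t3",cv2.resize(cv2.convertScaleAbs(im[160:240,280:420],alpha=1.6),None,fx=4,fy=4,interpolation=cv2.INTER_CUBIC))
```

```text
shift [-0.0012 -0.0071  0.0001] turn [ 0.02  0.01 -1.97] panel now [ 0.06   -0.3027  0.0141] t 14.175
force panel axes [1.81 7.35 4.52]
186 [-0.34091422 -0.32810375 -0.28778239]
```

View pics/t3.png

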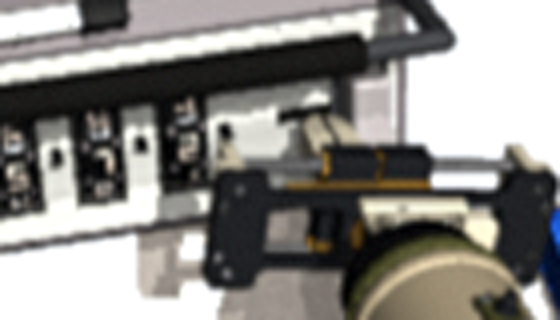

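The block sits hard right (its edge at about column 400); 7 N and a stall suggest the end stop. One more nudge to confirm, then retreat.

>>> drive_tool(deltas=[[-0.0005,-0.003,0,0,0,0,1],[-0.0005,-0.003,0,0,0,0,1]])

```text
clock: 14.48
tool_pos: [0.5988, -0.1983, 0.0959]
tcp_rot: [-0.015, 2.537, 0.149]
wrist_force: [-10.8, 18.4, 14.4]
finger_gap: 0.002
```

>>> drive_tool(deltas=[[0.001,0.008,0,0,0,0,1],[0.001,0.012,0,0,0,0,1],[0.001,0.012,-0.03,0,0,0,1],[0.001,0.012,-0.08,0,0,0,1],[0.07,0.012,-0.12,0,0,0,1],[0.08,0.012,-0.14,0,0,0,1],[0.08,0.012,-0.14,0,0,0,1]])

```text
clock: 15.35
tool_pos: [0.4554, -0.2003, 0.1701]
tcp_rot: [-0.0, 2.54, 0.13]
wrist_force: [0.7, -0.7, -0.5]
finger_gap: 0.003
```

Run:
```python
from h import *
show(world(.060,-.31,.014),1)
im,d,K,Rm,t=cam("top");P=cloud(d,K,Rm,t)
q=P@ey;l=(P-O)@up;h=(P-O)@nn
m=(h>.026)&(h<.036)&(q<-.27)&(q>-.36)&(l>.04)&(l<.095);print(m.sum(),np.percentile(q[m],[2,50,98]))
unroll("u4")
```

```text
shift [-0.0779 -0.0158  0.1418] turn [-0.11 -0.04 -2.04] panel now [-0.0132 -0.2792  0.1558] t 15.35
force panel axes [ 0.22 -0.86 -0.74]
210 [-0.34129568 -0.32921946 -0.31858945]
```

View pics/u4.png

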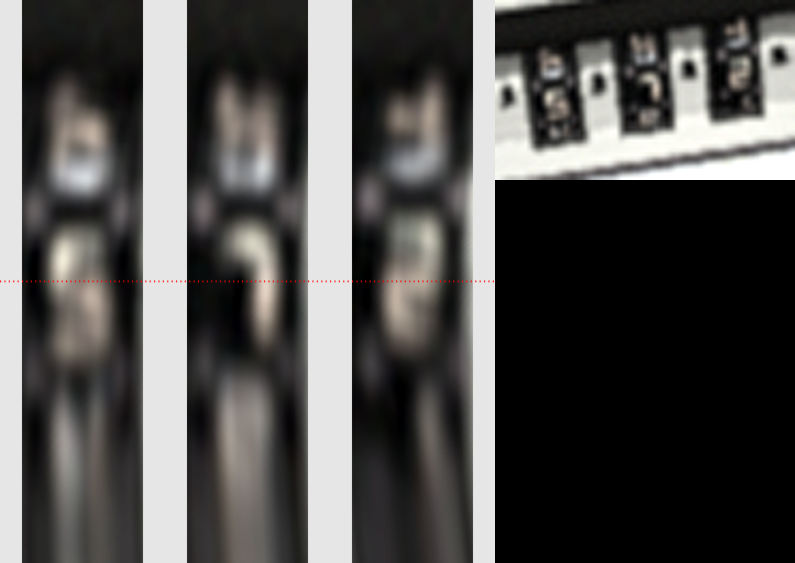

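Latch edges moved from (-0.312, -0.288) to (-0.341, -0.319), about 30 mm, and the push stalled at 18 N. The wheels still read 5-7-2, and the robot is clear.

```bash
python3 -c "
from h import *
print(job.hand_in())"
```

```text
the job is handed in; nothing more can be done
None
```

The lock reads 5-7-2, the latch is fully open, and the job is handed in at about 15 s of the 58 s allowed; no verdict was reported.

- **Wheels:** I rolled the left wheel from about 2.7 to 5 and the right wheel from about 4.3 to 2, with two strokes each of the shut fingers. Where I read the force, the press was roughly 3–7 N, never near the 30 N limit. In the last picture the left and middle numbers sit on the index. The right is within about 0.05 rad of 2, and the middle wheel still shows 7.
- **Latch:** I pushed the block right until it stalled, with the wrist force reaching about 26 N (18 N of it sideways). The depth image shows it moved about 30 mm, which matches fully open. The fingers then backed off and ended clear of the case at near-zero force.
- **What did not go to plan:**
  - Joint 6 reached the end of its range during the push, so the tool drifted about 7 mm. I twisted it 10° and finished the push.
  - The right wheel's first stroke turned it less than expected, about 0.6 rad instead of 0.72, so I made the second stroke longer.
- **Not checked:** I did not measure the positions of the other objects at the end. I noticed no contact with them in the moves or pictures.

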